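Prop open the lid of the counter showcase

TASK

The glazed lid of the wooden showcase stands open with nothing but its stiff hinges to hold it. Swing the prop rod up out of its clip, then let the lid down onto it by hand, without letting it drop, so that the rod's red roller tip sits home against the blind end of the slot on the lid's underside and the rod alone holds the lid open. Leave the carvings, the dolls and the brush where they are.

Things in the scene. Friction and masses are not known exactly. Their poses are not given: they have to be found in the camera images.
- case: the showcase, a fixed dark wood box 300 mm long (its x) by 200 mm deep (its y) by 80 mm high with 10 mm walls and floor, open on top, blue lining. Origin: centre of its underside. The lid's hinge runs along x on top of the wall at y = +100 mm. A divider 36 mm high at x = 4 mm separates the stock (x above) from the prop's bay (x below), where the rod lies 62 mm from the inner face of the end wall
- lid_hinge (a point): middle of the lid's hinge line, at (0, 100, 80) mm in the case's frame
- lid (a joint): angle of the lid in rad: 0 shut, 1.57 upright, stop at 1.75. The lid (0.6 kg, 300 x 200 x 14 mm dark frame with two panes and a cross bar) starts near upright; hinge friction (about 0.1 N m) holds it there, but below about 1.4 it falls shut if let go. It rests at 0.85 (49 degrees open) when the rod's roller is home in the slot
- lid_knob (a point): centre of the pale wooden ball knob, 28 mm across, on a 12 mm thick stem in the middle of the lid's free edge, 34 mm out from that edge and 234 mm from the hinge line (7 mm to the outer side of the plane of the lid's underside)
- prop (a joint): angle of the prop rod in rad: 0 lying level in its clip, 1.57 upright; 1.14 when seated in the slot. It turns about a pin parallel to the case's x, with snug friction (about 0.045 N m), and stays at whatever angle it is left
- prop_pivot (a point): the rod's pin, at (-68, -78, 56) mm in the case's frame; the rod turns about it in the plane x = -68 mm. In the clip the rod points to the case's +y, and it swings up and over towards -y
- prop_tip (a point): axle of the rod's tip, a red roller 14 mm across and 10 mm wide that turns freely, 156 mm from the pin. The rod is aluminium, 10 mm thick. Its open steel clip, 60 mm from the pin and 22 mm wide over its flared lips, does not grip it; the outer 85 mm of the rod is free to grasp from above, the case's lining 44 mm below its centre line
- slot_seat (a point): where the roller's axle lies when it is home against the slot's blind end, fixed to the lid 163 mm from the hinge line, 7 mm below the lid's underside; axes are the lid's: -y from the hinge to the free edge, z out of its upper face. Leave the rod at 0.8 to 1.1 rad: the roller then meets the slot hingeward of the seat and rolls home as the lid comes down; above 1.17 it misses the slot, below 0.7 the lid folds the rod down
- slot_mouth (a point): middle of the slot's open end, 80 mm from the blind end towards the hinge. The slot is a groove 18 mm wide and 14 mm deep with a brass floor, cut in a pale wood block under the lid's cross bar; it runs from here along the lid towards the free edge, where it is blind
- small_bear: dark carved bear, about 75 mm long, in the case; origin under it
- small_owl: tan carved owl, 55 mm high, in the case; origin under it
- small_doll: red turned doll, 57 mm high, in the case; origin under it
- big_bear: dark bear on a black board 190 x 100 mm, about 130 mm high, on the counter; origin under it
- owl: pale carved owl, 115 mm high, on the counter; origin under it
- doll_a: red turned doll, 119 mm high, on the counter; origin under it
- doll_b: green turned doll, 105 mm high, on the counter; origin under it
- brush: hand brush lying on the counter

How it is judged:
By the outcome, as a careful person would: the job done as asked, in the order asked, and still so for the second after the job is handed in, with the robot touching nothing.
It also fails if it takes over 61 s, if anything falls off the work surface, if the arm or the gripper's body presses on something with over 40 N, if the wrist force passes 120 N, or if a joint passes its speed limit or range.

ROBOT

A 6-joint arm with a two-finger parallel gripper is mounted at the origin on the work surface. World frame = base frame: x ahead of the robot, y to its left, z up, the work surface at z = 0. Lengths are in mm, angles in rad, forces in N, time in s.
With the tool pointing down it reaches from about 300 to 950 mm from the base axis. Payload 3.1 kg.
Tool frame: the origin (TCP) lies between the finger pads; the fingertips stand 22 mm ahead of it and the grasp point (between the pads) lies 3 mm ahead of it; z points along the fingers, y is the line along which they close (so a half turn about z gives the same grasp; the last joint's range is limited). The gripper opens to 85 mm and grips with 20 to 120 N. Pads are 22 mm wide; open, the fingers measure 114 mm over their backs; the gripper's body (76 mm by 85 mm) begins 54 mm behind the grasp point. The pads swing forward as they close: fully open they stand 13 mm farther back than shut.
Start: joints at [1.058, 0.308, 1.634, -0, 1.2, -0.07], TCP at [267.82, 564.717, 253.272] pointing down, gripper open.
Joint ranges: [-3.06, 3.06], [-0.79, 1.96], [0.05, 2.63], [-1.19, 4.34], [0.05, 2.64], [-2.94, 2.94]. Speed limits (rad/s): [2.79, 2.79, 3.14, 3.14, 3.14, 3.14].

INTERFACE

Orientations are given as a unit quaternion [w, x, y, z].
In Python, from plant import monitor, get_image, robot gives the robot as it stands.
- The arm moves only by the shell command python3 -m pendant 'ROWS' [OPENING] [FORCE]. ROWS is JSON, a list of rows, each a list of 6 numbers: the shift along the tool's x, y, z in cm, then the turn, a rotation vector about the tool's x, y, z in rad. A call has 1 to 8 rows; each row is the pose to reach, as a shift and turn from the pose commanded when the call began, along the tool's axes at that moment; what a row does not reach only later rows make up. A row lasts 1/10 s, in which the tool goes at most 50 mm and 8.59 degrees, less where a joint would pass 70% of its speed; a pose out of reach is approached as far as the arm can. A call with a gripper value outside its range is refused whole. OPENING is the opening, from -1 (shut) to 1 (fully open), set as the call begins (- or left out, the last holds). The fingers move at their own pace and stop on an object; FORCE is the grip in N (left out, the last holds). Time passes only in rows, so rows that repeat a pose let the fingers close. It gives the time, the measured TCP pose, the force and the opening at its end, in the units of the state.
- monitor.get_state(): the state, without advancing time (a new reading comes with each control period).
- get_image(name): name is "side" or "top"; returns a dict with "img" (480x640x3 uint8, blue, green, red), "depth" (480x640 float32, mm along the optical axis (not along the pixel's ray), 0 where there is no reading), "vertical_fov" (degrees; the focal length in pixels is half the picture's height over the tangent of half this angle, whatever the lens; pixels are square), "cx", "cy" (the principal point, pixels), "cam_to_world" (4x4, takes a point from camera to world coordinates). Camera axes: x right, y down, z forward; pixel columns grow to the right and rows downward; lengths in mm; the calibration is good to about 2 mm. A picture is of the moment at which its call begins.
- robot.hand_in(): hands the job in, once; it reports no verdict.
The state is a dict: "time": time; "qpos": joint angles; "qd": joint speeds; "effort": joint torques, N m; "tcp_pos": TCP position; "tcp_rot": TCP orientation; "wrist_force": force on the tool from outside, world axes, zero at the start; "wrist_torque": the same for the moment, N m; "width": finger opening in mm.
Only numpy, scipy, OpenCV 4.12 (cv2) and the standard library are available. Lean on these libraries where they do the work, as an engineer would, in place of code of your own. Each camera call takes 0.05 s, during which the arm holds its last target. There are 200 camera calls.

## Working session

There is one attempt and no reset: what is moved stays moved. The work goes in short steps, Python scripts to look and compute and a shell command to move; the robot and the scene stay as the last step left them, time stands still between calls to the robot, and variables do not carry over. Pictures are saved under pics/ and viewed, on a budget of 10 in all, crops included, one or two more only if the job needs it, and the job is handed in when it is done.

```bash
mkdir -p pics; ls; cat > h.py <<'E'
import numpy as np, cv2
from plant import monitor, get_image, robot
def shot(name,fn=None):
    d=get_image(name)
    if fn: cv2.imwrite('pics/'+fn,d['img'])
    np.savez('pics/'+name+'.npz',**{k:np.array(v) for k,v in d.items()})
    return d
def load(name): return dict(np.load('pics/'+name+'.npz'))
def f(d): return 240/np.tan(np.radians(float(d['vertical_fov']))/2)
def pt(d,u,v,z=None):
    z=d['depth'][int(v),int(u)] if z is None else z
    p=np.array([(u-d['cx'])/f(d)*z,(v-d['cy'])/f(d)*z,z,1]); return (d['cam_to_world']@p)[:3]
def onplane(d,u,v,h):
    c=d['cam_to_world'][:3,3]; r=d['cam_to_world'][:3,:3]@np.array([(u-d['cx'])/f(d),(v-d['cy'])/f(d),1]); return c+r*(h-c[2])/r[2]
def proj(d,p):
    q=np.linalg.inv(d['cam_to_world'])@np.append(p,1); return q[:2]/q[2]*f(d)+[d['cx'],d['cy']]
E
python3 - <<'E'
from h import *
s=monitor.get_state();print(s)
for n in('side','top'):
    d=shot(n,n+'0.png');print(n,d['vertical_fov'],d['cx'],d['cy'],np.round(d['cam_to_world'],3).tolist(),(d['depth']>0).mean())
E
```

```text
pics
{'time': 0.0, 'qpos': array([ 1.05830041e+00,  3.09022383e-01,  1.63517854e+00, -1.81565310e-05,
        1.19964936e+00, -6.97256800e-02]), 'qd': array([ 6.91767413e-05,  3.26795301e-04, -1.75709858e-03, -5.75526936e-04,
       -1.90403186e-03,  1.03859704e-03]), 'effort': array([ 8.55642575e-04, -4.15259135e+01, -2.76663744e+01, -7.34160585e-05,
        1.01234374e-02,  1.55957355e-05]), 'tcp_pos': array([267.45125612, 564.0516934 , 252.03997741]), 'tcp_rot': array([-3.15888104e-04,  2.19577785e-01,  9.75594343e-01, -1.08374877e-03]), 'wrist_force': array([-0.63319596, -0.24080022, -0.39313326]), 'wrist_torque': array([-0.06048486,  0.02126251,  0.02186281]), 'width': 85.25224343436025}
side 51.02007301960978 319.7310978463757 236.44433247768592 [[0.483, 0.502, -0.718, 1326.971], [0.876, -0.264, 0.405, -480.08], [0.014, -0.824, -0.567, 748.217], [0.0, 0.0, 0.0, 1.0]] 0.9959830729166667
top 48.99411244359751 320.7629104289467 250.69950389666414 [[0.029, -0.988, 0.154, 271.256], [-1.0, -0.029, 0.0, 21.372], [0.004, -0.154, -0.988, 1568.263], [0.0, 0.0, 0.0, 1.0]] 0.9959049479166666
```

View pics/side0.png

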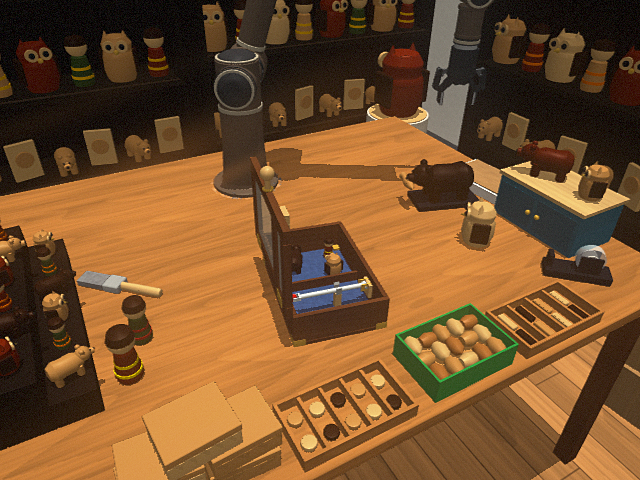

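View pics/top0.png

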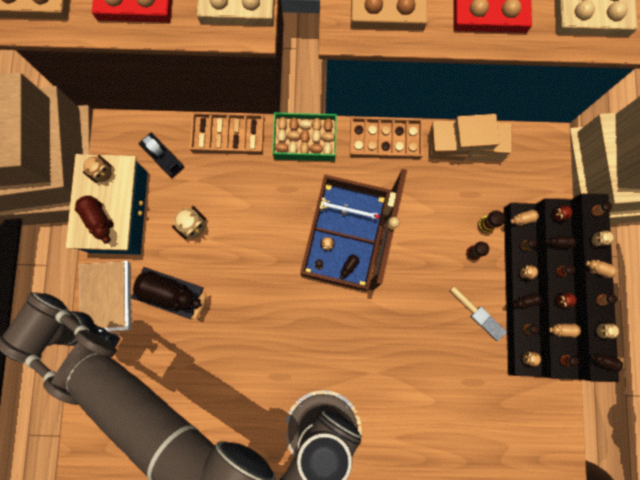

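The side view shows the open case: the rod lies in the near bay, with its red roller by the hinge at (296,297), and the knob is at (268,172). In the top view the case is at (350,235), the lid is along the right edge at (385,235), the roller is at (377,216) and the knob at (393,223).

```bash
python3 - <<'E'
from h import *
def cloud(d):
    v,u=np.mgrid[:480,:640]; z=d['depth']; k=z>0
    P=np.stack([(u-d['cx'])/f(d)*z,(v-d['cy'])/f(d)*z,z,1+0*z],-1)@d['cam_to_world'].T
    return P[...,:3],k
for n in('top','side'):
    d=load(n);P,k=cloud(d)
    hsv=cv2.cvtColor(d['img'],cv2.COLOR_BGR2HSV)
    c=pt(d,*( (350,240) if n=='top' else (325,270)))
    print(n,'ctr',c.round(), 'table z',np.median(P[300:340,330:360,2]) if n=='top' else np.median(P[380:390,180:200,2]))
    near=k&(np.hypot(P[...,0]-600,P[...,1]+30)<230)
    m=near&(abs(P[...,2]-80)<5)
    n_,l,st,ce=cv2.connectedComponentsWithStats(m.astype(np.uint8))
    i=1+np.argmax(st[1:,4]);q=P[m][:, :2].astype(np.float32)
    r=cv2.minAreaRect(q);print('rim',m.sum(),r,cv2.boxPoints(r).round(1).tolist())
    # lid
    L=P[near&(P[...,2]>100)];print('lid',len(L),L.min(0).round(),L.max(0).round())
    # blue
    b=near&(hsv[...,0]>105)&(hsv[...,0]<130)&(hsv[...,1]>120)&(P[...,2]<60);q=P[b];r=cv2.minAreaRect(q[:,:2].astype(np.float32));print('blue',len(q),np.median(q[:,2]),r)
    # red roller
    rd=near&((hsv[...,0]<6)|(hsv[...,0]>174))&(hsv[...,1]>170)&(hsv[...,2]>90)
    n_,l,st,ce=cv2.connectedComponentsWithStats(rd.astype(np.uint8))
    for j in range(1,n_):
        if st[j,4]>3: print('red',ce[j].round(1),st[j,4],np.median(P[l==j],0).round(1))
    # knob
    kp=near&(P[...,2]>240);
    kn=near&(hsv[...,0]>8)&(hsv[...,0]<28)&(hsv[...,2]>150)&(P[...,2]>150)
    n_,l,st,ce=cv2.connectedComponentsWithStats(kn.astype(np.uint8))
    for j in range(1,n_):
        if st[j,4]>8: print('pale',ce[j].round(1),st[j].tolist(),np.median(P[l==j],0).round(1))
    x0,y0,x1,y1=(280,150,440,310) if n=='top' else (220,140,420,350)
    cv2.imwrite(f'pics/c_{n}.png',cv2.resize(d['img'][y0:y1,x0:x1],None,fx=(3 if n=='top' else 2.5),fy=(3 if n=='top' else 2.5),interpolation=cv2.INTER_CUBIC))
a,b=[cv2.imread(f'pics/c_{n}.png') for n in('top','side')]
H=480;a=cv2.resize(a,(400,400));b=cv2.resize(b,(400,420));b=b[:400]
cv2.imwrite('pics/crop1.png',np.hstack([a,b]))
E
```

```text
top ctr [548. -65.  15.] table z 0.1335478480305028
rim 1000 ((564.490478515625, -47.898345947265625), (200.4788360595703, 300.3559875488281), 78.30590057373047) [[397.1000061035156, -115.5999984741211], [691.2000122070312, -176.5], [731.9000244140625, 19.799999237060547], [437.70001220703125, 80.69999694824219]]
lid 1386 [ 395. -189.  100.] [ 688. -115.  331.]
blue 3784 11.828592033657856 ((568.3070678710938, -49.27772521972656), (177.9070587158203, 270.1146545410156), 78.02069854736328)
red [377.1 215.9] 8 [ 613.5 -140.3   61.6]
pale [391.6 199.1] [388, 192, 8, 15, 88] [ 610.7 -154.6  270.1]
pale [394.1 221.8] [389, 216, 11, 13, 93] [ 540.9 -152.9  323.9]
side ctr [536. -19.  25.] table z -1.7110996637933908
rim 1030 ((566.0037841796875, -58.35585021972656), (216.0930938720703, 305.4613037109375), 78.3242416381836) [[394.6000061035156, -133.3000030517578], [693.7000122070312, -195.10000610351562], [737.4000244140625, 16.5], [438.29998779296875, 78.4000015258789]]
lid 3469 [ 397. -194.  100.] [ 696. -122.  326.]
blue 171 9.871836422284787 ((533.5885009765625, -33.77318572998047), (157.4926300048828, 206.09515380859375), 79.08525085449219)
red [293.6 295.6] 16 [ 618.6 -140.4   60.3]
pale [266.5 170.6] [260, 166, 14, 10, 104] [ 551.3 -158.5  320.3]
pale [264.4 208. ] [261, 195, 9, 22, 67] [ 512.2 -151.8  224.3]
pale [283.9 210.6] [279, 206, 11, 10, 63] [ 615.4 -155.   268. ]
pale [267.8 218.9] [266, 217, 4, 5, 10] [ 549.8 -159.5  211. ]
pale [267.3 227.6] [263, 221, 8, 12, 42] [ 544.8 -158.5  186.9]
```

View pics/crop1.png

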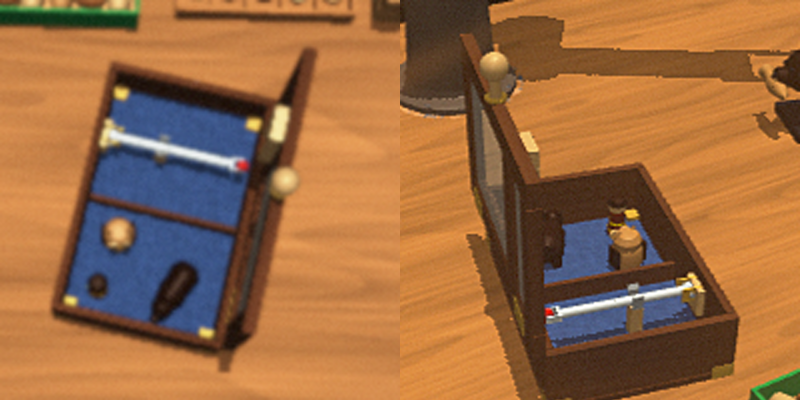

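```bash
cat >> h.py <<'E'
from scipy.spatial.transform import Rotation as Ro
C=np.array([564.5,-47.9,0.]); X=np.array([-.9793,.2027,0]); Y=np.array([-.2027,-.9793,0]); Z=np.array([0,0,1.])
def W(x,y,z): return C+x*X+y*Y+z*Z          # case -> world
def tool(tilt): # tool y=-case x, tilt about tool y
    return Ro.from_matrix(np.c_[-Y,-X,-Z])*Ro.from_rotvec([0,tilt,0])
def go(g,tilt): # row to bring grasp point to g with tilt
    s=monitor.get_state(); q=s['tcp_rot']; R=Ro.from_quat([q[1],q[2],q[3],q[0]])
    T=tool(tilt); p=np.array(g)-3*T.as_matrix()[:,2]
    d=R.inv().apply(p-s['tcp_pos'])/10; w=(R.inv()*T).as_rotvec()
    return np.r_[d,w].round(3).tolist()
def rod(a,r): return W(-68,-78+r*np.cos(a),56+r*np.sin(a))
def knob(t): return W(0,100-234*np.cos(t)+7*np.sin(t),80+234*np.sin(t)+7*np.cos(t))
E
python3 -m pendant '[[-30,-21.3,0,0,0,0.66],[-30,-21.3,0,0,0,0.66],[-30,-21.3,0,0,0,0.66],[-30,-21.3,0,0,0,0.66],[-30,-21.3,0,0,0,0.66],[-30,-21.3,0,0,0,0.66],[-30,-21.3,0,0,0,0.66],[-30,-21.3,0,0,0,0.66]]' -0.2
python3 -c "
from h import *
print(go(rod(0,95)+[0,0,190],0))
for t in(1.5,1.57,1.65):print(knob(t).round(1))"
```

```text
time: 0.9
tcp_pos: [448.9, 240.0, 253.0]
tcp_rot: [0.001, 0.525, 0.851, -0.001]
wrist_force: [0.3, -0.4, 0.2]
width: 34.5
[-36.462, 1.724, 0.455, -0.0, 0.002, 0.668]
[ 546.2 -136.5  313.9]
[ 542.8 -152.5  314. ]
[ 539.1 -170.8  312.7]
```

```bash

python3 -m pendant '[[-36.5,1.7,0.4,0,0,0.668],[-36.5,1.7,0.4,0,0,0.668],[-36.5,1.7,0.4,0,0,0.668],[-36.5,1.7,0.4,0,0,0.668],[-36.5,1.7,0.4,0,0,0.668],[-36.5,1.7,0.4,0,0,0.668],[-36.5,1.7,0.4,0,0,0.668],[-36.5,1.7,0.4,0,0,0.668]]'
python3 - <<'E'
from h import *
print(go(rod(0,95)+[0,0,60],0),go(rod(0,95),0),monitor.get_state()['qpos'].round(2))
d=shot('top');e=shot('side')
a=cv2.resize(d['img'][120:340,240:460],(400,400));b=cv2.resize(e['img'][40:360,180:500],(400,400))
cv2.imwrite('pics/v2.png',np.hstack([a,b]))
E
```

```text
time: 1.7
tcp_pos: [629.0, -79.0, 248.7]
tcp_rot: [0.001, 0.775, 0.631, -0.0]
wrist_force: [0.3, -0.2, -0.7]
width: 33.8
[0.06, -0.159, 12.968, 0.001, 0.002, 0.0] [0.069, -0.166, 18.968, 0.001, 0.002, 0.0] [-0.19  0.33  1.62 -0.    1.2   0.01]
```

View pics/v2.png

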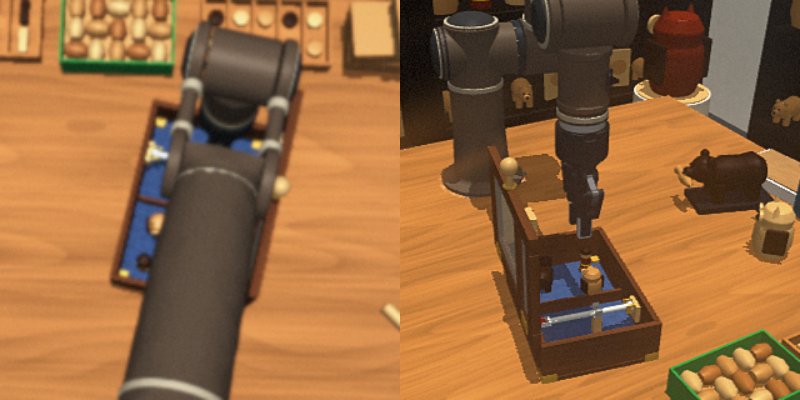

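The forearm passes well above the lid. The gripper is over the bay with its jaws across the rod, whose visible part runs from (540,322) to (635,305) in the right-hand panel. I'll lower it next.

```bash

python3 -m pendant '[[0,-0.16,5,0,0,0],[0,-0.16,9,0,0,0],[0,-0.16,12,0,0,0],[0,-0.16,13,0,0,0],[0,-0.16,13,0,0,0],[0,-0.16,13,0,0,0]]'
python3 - <<'E'
from h import *
print(go(rod(0,95),0))
e=shot('side')
d=shot('top')
a=cv2.resize(d['img'][170:270,300:400],(400,400));b=cv2.resize(e['img'][160:360,220:420],(400,400))
cv2.imwrite('pics/v3.png',np.hstack([a,b]))
E
```

```text
time: 2.4
tcp_pos: [626.9, -73.3, 120.9]
tcp_rot: [0.001, 0.774, 0.633, 0.001]
wrist_force: [0.2, -0.7, 0.4]
width: 34.3
[-0.483, 0.163, 6.192, 0.002, -0.0, 0.005]
```

View pics/v3.png

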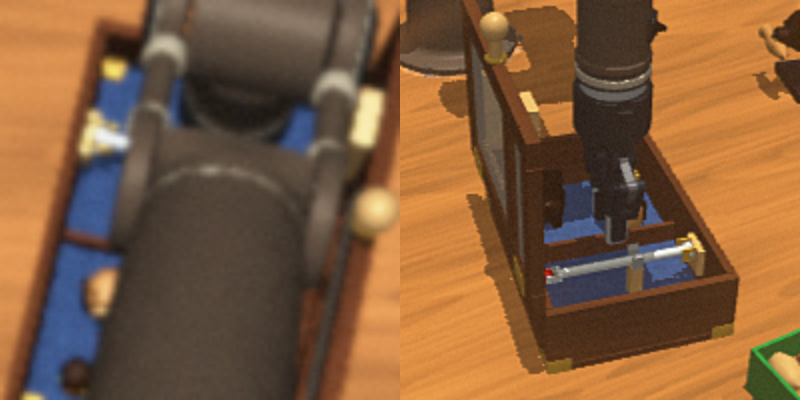

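The gripper is about 60 mm above the rod, on the tip side of the clip (clip at (635,255), fingers at (615,230) in the right panel). I'll go down and close.

```bash

python3 -m pendant '[[-0.5,0.1,2,0,0,0],[-0.5,0.1,4,0,0,0],[-0.5,0.1,5.5,0,0,0],[-0.5,0.1,6.2,0,0,0],[-0.5,0.1,6.2,0,0,0],[-0.5,0.1,6.2,0,0,0]]'
python3 -m pendant '[[0,0,0,0,0,0],[0,0,0,0,0,0],[0,0,0,0,0,0],[0,0,0,0,0,0],[0,0,0,0,0,0],[0,0,0,0,0,0]]' -1 30
python3 - <<'E'
from h import *
for a in(0,.12,.24,.36,.48,.6,.72,.84,.95): print(a,go(rod(a,95),-a))
E
```

```text
time: 3.1
tcp_pos: [626.6, -79.2, 58.0]
tcp_rot: [0.0, 0.774, 0.633, 0.0]
wrist_force: [-0.3, -0.2, 0.7]
width: 34.3
time: 3.7
tcp_pos: [629.2, -79.8, 59.1]
tcp_rot: [0.003, 0.774, 0.633, 0.003]
wrist_force: [6.4, -0.4, -0.5]
width: 8.9
0 [0.11, -0.179, 0.008, 0.008, -0.0, 0.004]
0.12 [0.214, -0.169, -1.127, 0.008, -0.12, 0.003]
0.24 [0.454, -0.16, -2.241, 0.008, -0.24, 0.003]
0.36 [0.825, -0.15, -3.319, 0.008, -0.36, 0.002]
0.48 [1.323, -0.14, -4.344, 0.008, -0.48, 0.002]
0.6 [1.94, -0.131, -5.303, 0.009, -0.6, 0.001]
0.72 [2.667, -0.121, -6.181, 0.009, -0.72, 0.001]
0.84 [3.494, -0.112, -6.965, 0.009, -0.84, 0.0]
0.95 [4.329, -0.104, -7.593, 0.009, -0.95, -0.0]
```

```bash

python3 -m pendant '[[0,0.25,0,0,0,0],[0.03,0.25,-0.76,0,-0.08,0],[0.12,0.25,-1.51,0,-0.16,0],[0.27,0.25,-2.25,0,-0.24,0],[0.48,0.25,-2.98,0,-0.32,0],[0.75,0.25,-3.7,0,-0.4,0],[1.07,0.25,-4.38,0,-0.48,0],[1.07,0.25,-4.38,0,-0.48,0]]'
python3 - <<'E'
from h import *
s=monitor.get_state();print(s['wrist_torque'],s['qpos'].round(2))
for a in(.48,.56,.64,.72,.8,.88,.95): print(a,go(rod(a,95),-a))
E
```

```text
time: 4.5
tcp_pos: [631.7, -68.2, 102.0]
tcp_rot: [0.152, 0.751, 0.616, -0.184]
wrist_force: [3.6, -1.0, 1.1]
width: 8.8
[-0.07038051 -0.52348294  0.20910502] [ 0.03  0.59  1.64 -0.53  1.09  0.53]
0.48 [0.097, -0.191, -0.109, 0.005, 0.003, 0.007]
0.56 [0.149, -0.186, -0.868, 0.005, -0.077, 0.007]
0.64 [0.262, -0.182, -1.619, 0.006, -0.157, 0.006]
0.72 [0.434, -0.177, -2.36, 0.006, -0.237, 0.006]
0.8 [0.665, -0.172, -3.084, 0.006, -0.317, 0.006]
0.88 [0.954, -0.167, -3.787, 0.006, -0.397, 0.006]
0.95 [1.251, -0.162, -4.382, 0.006, -0.467, 0.005]
```

```bash

python3 -m pendant '[[0.03,0.05,-0.76,0,-0.08,0],[0.12,0.1,-1.51,0,-0.16,0],[0.27,0.1,-2.25,0,-0.24,0],[0.48,0.1,-2.98,0,-0.32,0],[0.75,0.1,-3.7,0,-0.4,0],[1.07,0.1,-4.38,0,-0.48,0],[1.07,0.1,-4.38,0,-0.48,0],[1.07,0.1,-4.38,0,-0.48,0]]'
python3 - <<'E'
from h import *
s=monitor.get_state();print(s['wrist_torque'],s['qpos'].round(2))
print(go(rod(.95,95),-.95))
T=s['tcp_rot'];p=s['tcp_pos']+3*Ro.from_quat([*T[1:],T[0]]).as_matrix()[:,2]
q=p-rod(0,0);print('rod angle',np.arctan2(q[2],q@Y), np.hypot(q[2],q@Y))
e=shot('side')
cv2.imwrite('pics/v4.png',cv2.resize(e['img'][110:360,220:420],(480,600)))
E
```

```text
time: 5.3
tcp_pos: [637.5, -40.0, 133.8]
tcp_rot: [0.291, 0.687, 0.562, -0.356]
wrist_force: [3.4, 2.9, -2.0]
width: 8.7
[ 1.07511611 -0.54867018  0.47421374] [ 0.22  0.75  1.51 -0.85  1.46  0.78]
[0.053, -0.19, -0.281, 0.003, 0.005, 0.003]
rod angle 0.92064710832894 95.60400342959576
```

View pics/v4.png

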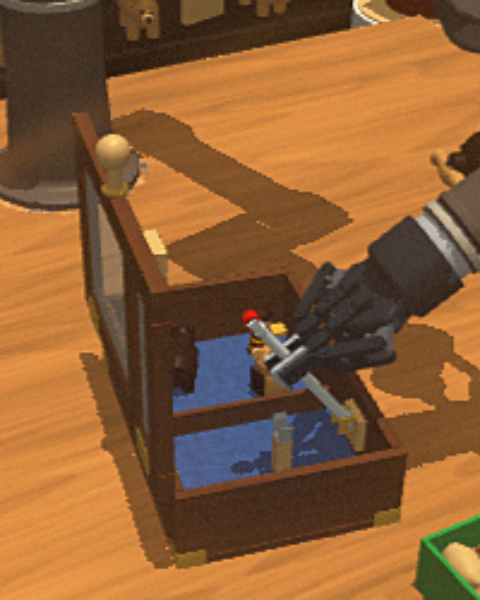

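The rod is up, with the red roller at (250,317), and is gripped mid-rod at about 0.92 rad. I'll release it, back off along the tool axis, and pin down the knob.

```bash

python3 -m pendant '[[0,0,0,0,0,0],[0,0,0,0,0,0],[0,0,0,0,0,0],[0,0,-2,0,0,0],[0,0,-5,0,0,0],[0,0,-9,0,0,0],[0,0,-14,0,0,0],[0,0,-18,0,0,0]]' -0.2
python3 - <<'E'
from h import *
e=shot('side');d=shot('top')
K=[]
for g in(d,e):
    z=g['depth'];v,u=np.mgrid[:480,:640]
    P=np.stack([(u-g['cx'])/f(g)*z,(v-g['cy'])/f(g)*z,z,1+0*z],-1)@g['cam_to_world'].T
    hsv=cv2.cvtColor(g['img'],cv2.COLOR_BGR2HSV)
    m=(P[...,2]>297)&(abs(P[...,0]-545)<40)&(abs(P[...,1]+155)<40)&(hsv[...,2]>110)&(hsv[...,0]>8)&(hsv[...,0]<28)&(z>0)
    c,r=cv2.minEnclosingCircle(np.argwhere(m)[:,::-1].astype(np.float32).copy());K.append(c)
    print(c,r,m.sum(),onplane(g,*c,314).round(1),'proj',[proj(g,knob(t)).round(1).tolist() for t in(1.55,1.6)])
    red=((hsv[...,0]<6)|(hsv[...,0]>174))&(hsv[...,1]>150)&(hsv[...,2]>80)&(np.hypot(P[...,0]-630,P[...,1]+60)<120)
    print('red',np.argwhere(red).mean(0)[::-1],red.sum(),[(a,proj(g,rod(a,156)+2.5*np.array([.98,-.2,0])).round(1).tolist()) for a in(.85,.95,1.05)])
s=monitor.get_state();print(s['tcp_pos'].round(),s['qpos'].round(2),go(knob(1.58)+[0,0,80],0))
E
```

```text
time: 6.15
tcp_pos: [667.0, 107.2, 241.0]
tcp_rot: [0.292, 0.687, 0.562, -0.356]
wrist_force: [0.2, 0.6, 0.9]
width: 34.4
(393.5, 221.5) 5.700977325439453 102 [ 543.6 -153.3  314. ] proj [[391.3, 221.3], [396.0, 222.5]]
red [358.63636364 199.90909091] 11 [(0.85, [362.0, 201.0]), (0.95, [357.9, 199.1]), (1.05, [353.3, 197.2])]
(266.5, 173.8125) 8.202853202819824 168 [ 551.3 -158.3  314. ] proj [[270.0, 170.9], [263.8, 171.9]]
red [323.13793103 241.5862069 ] 29 [(0.85, [319.4, 246.4]), (0.95, [325.4, 241.4]), (1.05, [331.9, 236.8])]
[669. 110. 244.] [ 0.4   0.75  1.25 -0.76  1.74  0.7 ] [-28.998, -7.165, 14.338, 0.012, 0.954, 0.004]
```

```bash

python3 -m pendant '[[-5,-1,9,0,0.13,0],[-9,-2,11,0,0.26,0],[-13,-3,12,0,0.4,0],[-17,-4,13,0,0.54,0],[-21,-5,14,0,0.68,0],[-25,-6,14.3,0,0.82,0],[-29,-7.1,14.3,0,0.954,0],[-29,-7.1,14.3,0,0.954,0]]' 0.3
python3 -m pendant '[[0,0,0,0,0,0],[0,0,0,0,0,0],[0,0,0,0,0,0]]'
python3 - <<'E'
from h import *
s=monitor.get_state();print(s['tcp_pos'].round(1),s['qpos'].round(2),go(np.array([545.5,-154,394]),0),go(np.array([545.5,-154,314]),0))
E
```

```text
time: 7.05
tcp_pos: [539.8, -167.7, 402.3]
tcp_rot: [0.008, 0.778, 0.628, 0.001]
wrist_force: [1.0, -0.5, 0.4]
width: 55.5
time: 7.35
tcp_pos: [540.4, -157.2, 391.3]
tcp_rot: [-0.0, 0.773, 0.634, -0.004]
wrist_force: [0.7, 0.3, 0.7]
width: 55.6
[ 540.4 -157.2  391.3] [-0.36  0.09  1.61 -0.01  1.44 -0.16] [0.408, 0.433, -0.573, -0.005, 0.005, 0.007] [0.451, 0.469, 7.426, -0.005, 0.005, 0.007]
```

```bash

python3 -m pendant '[[0.4,0.45,0,0,0,0],[0.45,0.47,2.5,0,0,0],[0.45,0.47,5,0,0,0],[0.45,0.47,6.5,0,0,0],[0.45,0.47,7.4,0,0,0],[0.45,0.47,7.4,0,0,0],[0.45,0.47,7.4,0,0,0]]'
python3 - <<'E'
from h import *
print(go(np.array([545.5,-154,314]),0))
e=shot('side')
cv2.imwrite('pics/v5.png',cv2.resize(e['img'][100:260,200:400],(800,640))[:600])
E
```

```text
time: 8.05
tcp_pos: [546.7, -156.2, 320.4]
tcp_rot: [0.002, 0.774, 0.633, -0.002]
wrist_force: [-0.4, -0.1, 0.6]
width: 55.5
[0.198, -0.165, 0.334, 0.001, 0.006, 0.005]
```

View pics/v5.png

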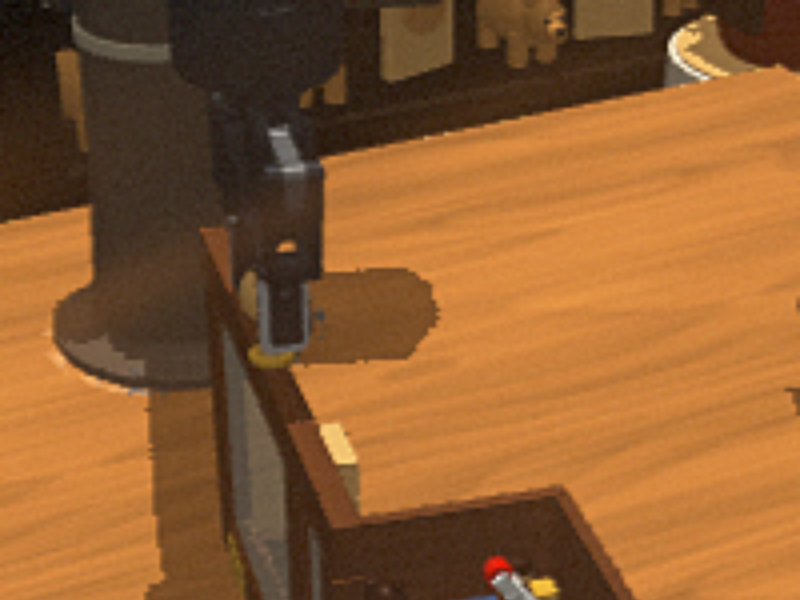

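The fingers straddle the knob: the ball shows behind the near finger at about (260,290), and the finger is at (285,310). I'll close on it.

```bash

python3 -m pendant '[[0,0,0.3,0,0,0],[0,0,0.3,0,0,0],[0,0,0.3,0,0,0],[0,0,0.3,0,0,0],[0,0,0.3,0,0,0],[0,0,0.3,0,0,0],[0,0,0.3,0,0,0],[0,0,0.3,0,0,0]]' -1 40
python3 - <<'E'
from h import *
s=monitor.get_state();print(s['tcp_pos'],s['wrist_torque'])
for t in(1.575,1.5,1.43,1.36,1.29,1.22,1.15,1.08):print(t,go(knob(t),t-1.575))
E
```

```text
time: 8.9
tcp_pos: [544.0, -156.1, 317.7]
tcp_rot: [-0.0, 0.774, 0.633, -0.004]
wrist_force: [-7.1, 1.6, 4.9]
width: 25.8
[ 544.04089616 -156.13057662  317.73566981] [ 2.55788551e-01  1.07770186e+00 -8.74026531e-04]
1.575 [0.215, -0.189, 0.076, -0.005, 0.006, 0.004]
1.5 [1.993, -0.182, 0.072, -0.005, -0.069, 0.004]
1.43 [3.649, -0.175, 0.189, -0.005, -0.139, 0.004]
1.36 [5.292, -0.167, 0.42, -0.005, -0.209, 0.005]
1.29 [6.915, -0.159, 0.767, -0.004, -0.279, 0.005]
1.22 [8.509, -0.15, 1.226, -0.004, -0.349, 0.005]
1.15 [10.068, -0.141, 1.795, -0.004, -0.419, 0.005]
1.08 [11.583, -0.132, 2.472, -0.004, -0.489, 0.005]
```

```bash

python3 -m pendant '[[0.85,-0.1,0,0,-0.037,0],[1.78,-0.2,0,0,-0.075,0],[2.6,-0.2,0.05,0,-0.11,0],[3.43,-0.2,0.11,0,-0.145,0],[4.25,-0.2,0.21,0,-0.18,0],[5.08,-0.2,0.34,0,-0.215,0],[5.08,-0.2,0.34,0,-0.215,0]]'
python3 - <<'E'
from h import *
s=monitor.get_state();print(s['tcp_pos'],s['wrist_torque'],s['qpos'].round(2))
T=s['tcp_rot'];R=Ro.from_quat([*T[1:],T[0]]).as_matrix();p=s['tcp_pos']+3*R[:,2]
q=p-W(0,100,80);print('lid',np.arctan2(q[2],-q@Y)-.03,np.hypot(q[2],q@Y),q@X,'tilt',np.arcsin(R[:,2]@Y))
for t in(1.36,1.29,1.22,1.15,1.08,1.01,.94):print(t,go(knob(t),t-1.575))
E
```

```text
time: 9.6
tcp_pos: [554.6, -104.6, 313.8]
tcp_rot: [0.07, 0.769, 0.63, -0.085]
wrist_force: [-0.6, 0.7, 3.1]
width: 25.9
[ 554.64950714 -104.64388748  313.7916541 ] [ 0.30190595  0.32818609 -0.07715065] [-0.15  0.15  1.71 -0.23  1.29  0.11]
lid 1.361716431151025 234.6159607435981 -1.860642731505085 tilt 0.2200379435406644
1.36 [0.044, -0.185, 0.049, 0.002, 0.005, 0.006]
1.29 [1.704, -0.176, 0.043, 0.002, -0.065, 0.006]
1.22 [3.36, -0.167, 0.153, 0.002, -0.135, 0.006]
1.15 [5.004, -0.158, 0.378, 0.002, -0.205, 0.005]
1.08 [6.628, -0.149, 0.718, 0.003, -0.275, 0.005]
1.01 [8.225, -0.141, 1.171, 0.003, -0.345, 0.005]
0.94 [9.785, -0.133, 1.734, 0.003, -0.415, 0.005]
```

```bash

python3 -m pendant '[[0.85,0,0,0,-0.035,0],[1.68,0,0,0,-0.07,0],[2.5,0,0.05,0,-0.105,0],[3.33,0,0.11,0,-0.14,0],[4.15,0,0.21,0,-0.175,0],[4.98,0,0.34,0,-0.21,0],[5.8,0,0.5,0,-0.245,0],[6.6,0,0.68,0,-0.28,0]]'
python3 -m pendant '[[0.8,0,0.01,0,-0.035,0],[1.6,0,0.02,0,-0.07,0],[1.6,0,0.02,0,-0.07,0],[1.6,0,0.02,0,-0.07,0]]'
cat >> h.py <<'E'
def lid():
    s=monitor.get_state();print(s['time'],'F',s['wrist_force'].round(1),'T',s['wrist_torque'].round(2),s['qpos'].round(2),s['width'].round(1))
    T=s['tcp_rot'];R=Ro.from_quat([*T[1:],T[0]]).as_matrix();p=s['tcp_pos']+3*R[:,2]
    q=p-W(0,100,80);print('lid',np.arctan2(q[2],-q@Y)-.03,np.hypot(q[2],q@Y),q@X,'tilt',np.arcsin(R[:,2]@Y))
E
python3 - <<'E'
from h import *
lid()
for t in(1.0,.96,.92,.88,.85,.82):print(t,go(knob(t),t-1.575))
e=shot('side')
cv2.imwrite('pics/v6.png',cv2.resize(e['img'][110:310,230:430],(600,600)))
E
```

```text
time: 10.4
tcp_pos: [567.2, -44.4, 293.2]
tcp_rot: [0.157, 0.75, 0.613, -0.191]
wrist_force: [0.4, 2.1, 3.0]
width: 25.9
time: 10.8
tcp_pos: [570.3, -29.9, 285.1]
tcp_rot: [0.178, 0.743, 0.608, -0.217]
wrist_force: [-0.1, 4.9, 6.0]
width: 25.5Traceback (most recent call last):
  File "<stdin>", line 2, in <module>
  File "h.py", line 30, in lid
    s=monitor.get_state();print(s['time'],'F',s['wrist_force'].round(1),'T',s['wrist_torque'].round(2),s['qpos'].round(2),s['width'].round(1))
                                                                                                                          ^^^^^^^^^^^^^^^^
AttributeError: 'float' object has no attribute 'round'
```

```bash
sed -i "s/s\['width'\].round(1)/s['width']/" h.py
python3 - <<'E'
from h import *
lid()
for t in(1.0,.96,.92,.88,.85,.82):print(t,go(knob(t),t-1.575))
e=shot('side')
cv2.imwrite('pics/v6.png',cv2.resize(e['img'][110:310,230:430],(600,600)))
E
```

```text
10.8 F [-0.1  4.9  6. ] T [ 0.49  0.37 -0.28] [ 0.14  0.3   1.67 -0.54  1.4   0.49] 25.46131456191623
lid 1.0164595932312823 234.05340427563732 -2.011350397865406 tilt 0.5683084386410905
1.0 [0.391, -0.199, -0.02, 0.003, -0.007, 0.003]
0.96 [1.339, -0.196, -0.027, 0.003, -0.047, 0.003]
0.92 [2.287, -0.193, 0.004, 0.003, -0.087, 0.003]
0.88 [3.233, -0.19, 0.074, 0.004, -0.127, 0.003]
0.85 [3.94, -0.188, 0.15, 0.004, -0.157, 0.003]
0.82 [4.645, -0.186, 0.248, 0.004, -0.187, 0.003]
```

View pics/v6.png

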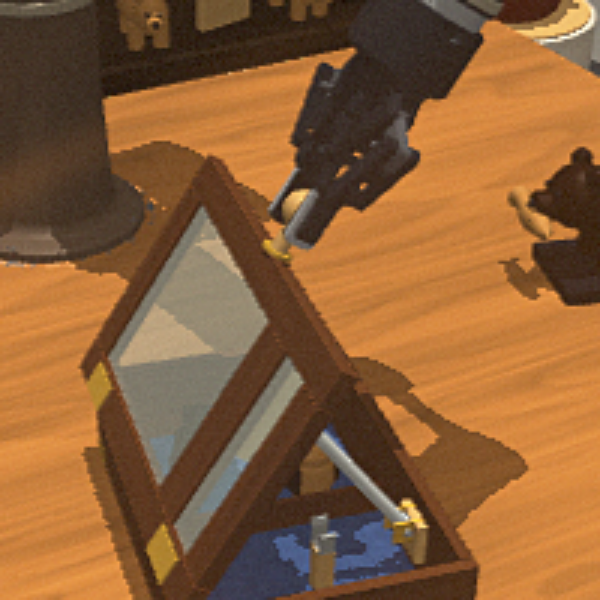

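The lid is at about 1.0 rad, gripped by the knob at (300,205), and the rod's tip is just about to enter the slot. I'll continue slowly.

```bash

python3 -m pendant '[[0.5,0,0,0,-0.02,0],[1,0,0,0,-0.04,0],[1.5,0,0,0,-0.06,0],[2,0,0,0,-0.08,0],[2.5,0,0.01,0,-0.1,0],[2.8,0,0.03,0,-0.115,0],[2.8,0,0.03,0,-0.115,0]]'
python3 -c "
from h import *
lid();print(go(knob(.85),.85-1.575))"
python3 -m pendant '[[0.25,0,0,0,-0.01,0],[0.5,0,0.02,0,-0.02,0],[0.7,0,0.03,0,-0.03,0],[0.7,0,0.03,0,-0.03,0],[0.7,0,0.03,0,-0.03,0]]'
python3 -c "
from h import *
lid();print(go(knob(.85),.85-1.575))"
```

```text
time: 11.55
tcp_pos: [575.0, -7.1, 269.5]
tcp_rot: [0.213, 0.729, 0.596, -0.259]
wrist_force: [0.6, 6.0, 5.6]
width: 25.6
11.55 F [0.6 6.  5.6] T [ 0.51  0.29 -0.23] [ 0.21  0.38  1.65 -0.62  1.46  0.59] 25.565136572441315
lid 0.8981566343971755 233.870607810229 -2.064212068434782 tilt 0.6847920908537631
[1.142, -0.202, -0.045, 0.004, -0.04, 0.002]
time: 12.05
tcp_pos: [576.1, -2.0, 265.4]
tcp_rot: [0.222, 0.726, 0.593, -0.27]
wrist_force: [-0.1, 7.0, 6.3]
width: 25.5
12.05 F [-0.1  7.   6.3] T [ 0.56  0.35 -0.31] [ 0.23  0.4   1.64 -0.64  1.47  0.62] 25.495760133894827
lid 0.8698314996508937 233.80508649441109 -2.0622603925568397 tilt 0.7137574464919701
[0.47, -0.204, -0.047, 0.004, -0.011, 0.002]
```

```bash

python3 -m pendant '[[0.15,0,0,0,-0.006,0],[0.3,0,0,0,-0.012,0],[0.45,0,0,0,-0.02,0],[0.45,0,0,0,-0.02,0],[0.45,0,0,0,-0.02,0]]'
python3 -c "
from h import *
lid();print(go(knob(.85),.85-1.575))"
python3 -m pendant '[[0.15,0,0,0,-0.006,0],[0.3,0,0,0,-0.012,0],[0.3,0,0,0,-0.012,0],[0.3,0,0,0,-0.012,0]]'
python3 - <<'E'
from h import *
lid();print(go(knob(.85),.85-1.575))
e=shot('side')
cv2.imwrite('pics/v7.png',cv2.resize(e['img'][130:330,230:430],(600,600)))
E
```

```text
time: 12.55
tcp_pos: [576.6, 0.6, 263.3]
tcp_rot: [0.228, 0.723, 0.59, -0.278]
wrist_force: [-1.4, 5.3, 8.0]
width: 25.6
12.55 F [-1.4  5.3  8. ] T [ 0.16  0.49 -0.35] [ 0.24  0.41  1.63 -0.66  1.48  0.63] 25.64537015033592
lid 0.8557461289247598 233.8261999981964 -2.0814253093454504 tilt 0.73601240128693
[0.133, -0.207, -0.036, 0.004, 0.011, 0.001]
time: 12.95
tcp_pos: [576.8, 1.1, 262.9]
tcp_rot: [0.233, 0.721, 0.588, -0.284]
wrist_force: [-1.3, 2.4, 12.3]
width: 25.6
12.95 F [-1.3  2.4 12.3] T [-0.61  0.69 -0.38] [ 0.24  0.42  1.63 -0.67  1.49  0.64] 25.564687639348243
lid 0.8529040790131798 233.86538732888627 -2.0895119580354713 tilt 0.7526888558237385
[0.061, -0.208, -0.03, 0.003, 0.028, 0.0]
```

View pics/v7.png

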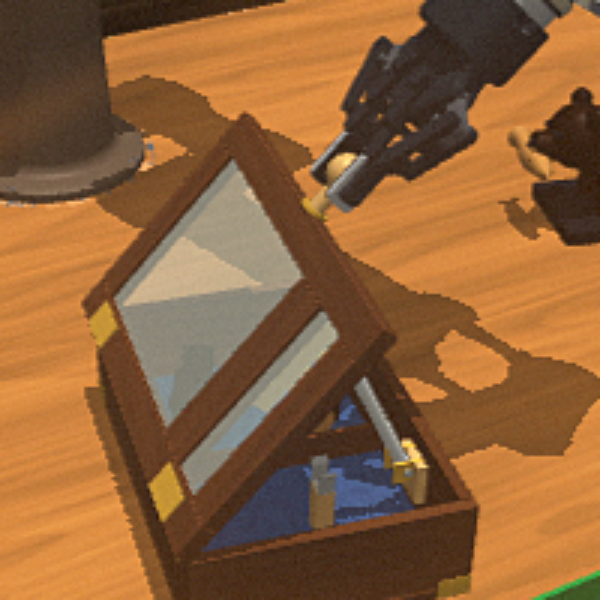

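The lid has stopped at about 0.853 rad against firm resistance, and the rod has swung steeper, now running from its pin at (410,470) to (360,385). I'll ease the push, open, back off straight and check.

```bash

python3 -m pendant '[[-0.1,0,0,0,0.01,0],[-0.2,0,0,0,0.015,0],[-0.2,0,0,0,0.015,0]]'
python3 -m pendant '[[0,0,0,0,0,0],[0,0,0,0,0,0],[0,0,0,0,0,0],[0,0,0,0,0,0],[0,0,-2,0,0,0],[0,0,-5,0,0,0],[0,0,-9,0,0,0],[0,0,-13,0,0,0]]' 0.3
python3 - <<'E'
from h import *
e=shot('side');d=shot('top')
for g in(d,e):
    z=g['depth'];v,u=np.mgrid[:480,:640]
    P=np.stack([(u-g['cx'])/f(g)*z,(v-g['cy'])/f(g)*z,z,1+0*z],-1)@g['cam_to_world'].T
    q=P[...,:3]-W(0,100,80); a,b,c=q@X,-(q@Y),q[...,2]
    m=(abs(a)<145)&(b>10)&(b<190)&(c>0.6*b)&(c<1.9*b)&(z>0)
    # frame band near -x end, upper face 14 mm
    m&=(abs(abs(a)-143)<5)|((abs(b/np.cos(.85)-190)<8))
    k=np.polyfit(b[m],c[m],1);print('lid face slope->angle',np.arctan(k[0]),'offset perp',k[1]*np.cos(np.arctan(k[0])),m.sum())
    print('knob px .85',proj(g,knob(.85)).round(1),'.80',proj(g,knob(.8)).round(1))
hs=e['img'];a=cv2.resize(d['img'][140:320,280:440],(400,450));b=cv2.resize(e['img'][130:330,230:410],(400,450))
cv2.imwrite('pics/v8.png',np.hstack([a,b]))
for r,t in((0,0),(60,1.14),(110,1.14),(60,1.0)): print(r,t,proj(e,rod(t,r)).round(1),(proj(e,rod(t,r))-[230,130])*[400/180,450/200])
E
```

```text
time: 13.3
tcp_pos: [576.7, 0.7, 263.2]
tcp_rot: [0.228, 0.723, 0.59, -0.277]
wrist_force: [-0.5, 4.1, 9.3]
width: 25.6
time: 14.1
tcp_pos: [593.1, 86.8, 357.2]
tcp_rot: [0.226, 0.723, 0.591, -0.278]
wrist_force: [0.9, 0.1, 0.2]
width: 55.3
lid face slope->angle 0.7982484503070105 offset perp 19.34239585608575 617
knob px .85 [330.2 212.2] .80 [326.8 212.1]
lid face slope->angle 0.7960392478866318 offset perp 19.688951695161013 467
knob px .85 [344.9 185.6] .80 [348.8 188.3]
0 0 [364.1 282.4] [298.07032377 342.8250914 ]
60 1.14 [354.5 264.2] [276.73666695 302.05111955]
110 1.14 [346.  248.1] [257.76190815 265.78559379]
60 1.0 [351.1 266.4] [269.11504249 306.87569446]
```

View pics/v8.png

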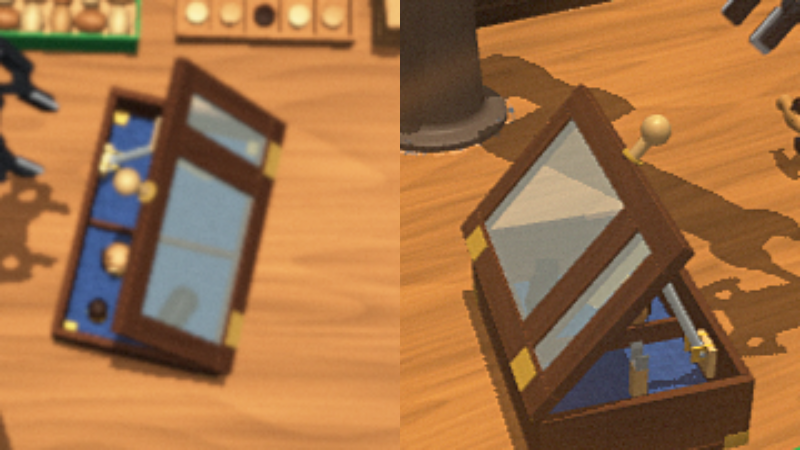

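Hands-off, the lid stays up on the rod. The knob is at (655,128) in the right panel, and the rod runs (705,345) to (668,275), matching 1.14 rad. The crude plane fit gives 0.80, so I'll back away, let a second pass, and check the knob numerically.

```bash

python3 -m pendant '[[0,0,-4,0,0,0],[0,0,-8,0,0,0],[0,0,-8,0,0,0],[0,0,-8,0,0,0],[0,0,-8,0,0,0],[0,0,-8,0,0,0],[0,0,-8,0,0,0],[0,0,-8,0,0,0]]'
python3 - <<'E'
from h import *
for n in('top','side'):
    g=shot(n);hsv=cv2.cvtColor(g['img'],cv2.COLOR_BGR2HSV);z=g['depth'];v,u=np.mgrid[:480,:640]
    P=np.stack([(u-g['cx'])/f(g)*z,(v-g['cy'])/f(g)*z,z,1+0*z],-1)@g['cam_to_world'].T
    m=(np.linalg.norm(P[...,:3]-knob(.85),axis=-1)<20)
    c,r=cv2.minEnclosingCircle(np.argwhere(m)[:,::-1].astype(np.float32).copy())
    print(n,np.round(c,1),round(r,1),'P',np.median(P[m],0)[:3].round(1),[(t,proj(g,knob(t)+[2,-.4,0]).round(1).tolist()) for t in(.8,.85,.9)])
    q=P[...,:3]-W(0,100,80);a,b,c2=q@X,-(q@Y),q[...,2]
    al=b*np.cos(.85)+c2*np.sin(.85)
    m=(abs(abs(a)-143)<4)&(al>30)&(al<195)&(abs(c2*np.cos(.85)-b*np.sin(.85)-14)<12)
    k=np.polyfit(al[m],(c2*np.cos(.85)-b*np.sin(.85))[m],1);print('tilt vs .85',k,m.sum())
E
```

```text
time: 15.0
tcp_pos: [603.7, 138.2, 415.8]
tcp_rot: [0.227, 0.723, 0.591, -0.278]
wrist_force: [-0.0, 0.8, -0.4]
width: 55.3
top [330.9 212.2] 6.3 P [572.4   0.8 268. ] [(0.8, [327.0, 211.4]), (0.85, [330.4, 211.5]), (0.9, [334.0, 211.7])]
tilt vs .85 [-3.33903132e-03  1.38376473e+01] 231
side [344.1 187.9] 7.4 P [584.3  -7.4 262.4] [(0.8, [349.2, 188.8]), (0.85, [345.2, 186.0]), (0.9, [341.0, 183.4])]
tilt vs .85 [-2.51120939e-03  1.40719607e+01] 342
```

The lid face measures 0.847 rad in both views with a 14 mm offset, so it is seated. Handing in.

```bash
python3 -c "
from h import *
robot.hand_in()"
```

```text
the job is handed in; nothing more can be done
```

The prop rod now holds the lid open by itself, and I handed the job in at about 15 s of the 61 s allowed.

**What I did:** I gripped the rod and swung it up to about 0.92 rad, then let go. I took the knob and lowered the lid under grip until it stopped firmly at about 0.853 rad, then released it and backed away.

**Last checks, 1 s after letting go:**
- **Lid angle:** both cameras put the lid face at about 0.847 rad (0.85 expected), and the knob's position agrees.
- **Rod angle:** the visible part of the rod matches 1.14 rad by eye, the seated angle. The lid hides the roller, so I inferred that it is home from these angles and the firm stop.
- **Forces:** the wrist forces I read at the end of each move stayed under about 15 N, and the wrist reads near zero with the arm clear.
- **Other objects:** I made no contact with the carvings, dolls or brush, but I did not measure their positions again.

**One check disagreed:** an earlier rough plane fit gave about 0.80 rad with an offset that did not fit the lid's thickness. A fit limited to the lid frame gave 0.847, which I trust.

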